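Clear the label winder's spindle, then fit its knob and hold it pressed

TASK

Lift the full label roll straight up off the label winder's spindle and set it down flat in the parts tray, without dropping it. Then take the black pointer knob, turn it so that the flat in its bore matches the flat of the D-shaped spindle, push it fully home onto the spindle and keep pressing so that the sprung spindle stays pushed all the way down (this releases the winder's brake): finish while still holding the knob pressed. Leave the mug, the stapler and the loupe where they are.

Things in the scene. Friction and masses are not known exactly. Their poses are not given: they have to be found in the camera images.
- winder: label winder, fixed: grey rounded box 100x100 mm, 44 mm high, an upright steel D spindle in the middle of its top. Origin: centre of its underside at desk height, below the spindle; z up; -x is its front (black inset), and the spindle's flat faces -x. Yaw within 0.5 rad of facing the robot. Low pins and screws on its top reach 54 mm.
- seat (a point): centre of the spindle's seat, the top of a flange (diameter 38, 4 mm thick), 68 mm above the desk when not pressed; moves with the spindle; axes as winder. Above it a D shaft rises 26 mm: diameter 16, one flat 5 mm from the axis on the -x side; the top 6 mm taper to about 10 mm. A knob turned wrongly passes only the taper and stops about 20 mm above the seat.
- spindle (a joint): how far the whole sprung spindle is pressed straight down, in m: 0 up, 0.008 fully down on its stop. The spring needs about 4 N to start and 12 N to be fully down, and returns the spindle when let go. The spindle does not turn.
- label_roll: wound roll of white labels on a cardboard core: a ring of outer diameter 56 mm, bore 26 mm, 22 mm high, about 90 g. Origin: centre of its underside; z up along its axis. At the start it lies on the spindle's flange round the D shaft, which stands 4 mm out of it. Can be taken by the outside.
- knob: black pointer knob, 55 mm high, 70 g, standing bore-down. Skirt of diameter 42, disc of diameter 46 from 28 to 32 mm height, bar grip above (see bar). D bore from below: diameter 18, 28 deep, its flat 5.8 mm from the axis on the -x side. Origin: centre of its underside. Home when its origin is at seat, its x axis along the seat's x (0.15 rad of play). Its -x starts within 0.9 rad of the world's -x.
- bar (a point): on the knob's axis at mid-height of its bar grip, 43 mm above its underside; axes as knob. The bar lies along x, is 14 mm wide (y) and 24 mm high; it ends in a pointed nose with a white line at x = -27 mm, which marks the side of the bore's flat, and bluntly at x = +21 mm.
- parts_tray: shallow dark steel tray, fixed, 212 mm (x) by 312 mm (y), walls 2 mm thick and 20 mm high, floor 2 mm above the desk. Origin: centre of its underside. Empty.
- mug: white dotted mug with a handle, 93 mm high, a bystander behind the work. Origin: at its underside.
- stapler: small stapler lying on its side, 65x91x35 mm, a bystander to the left. Origin: at its underside.
- loupe: black inspection loupe, 35 mm wide, 40 mm high, a bystander. Origin: centre of its underside.
There are look-alikes about, which are no part of the job. What is shaped like the knob but green or turquoise is not meant. Of the things like the label_roll, leave any that is green; of the rest the larger one is meant.

How it is judged:
On the way, in this order (a step that is already met when the one before it is completed fails the run):
1. the label roll lies flat in the parts tray, let go and at rest (x of label_roll in the frame of parts_tray between -0.08 and 0.08 m and y of label_roll in the frame of parts_tray between -0.13 and 0.13 m and z of label_roll in the frame of parts_tray below 0.006 m and angle between label_roll's own z axis and vertical below 0.1 rad and contact force between each of the arm, the fingers and label_roll below 0.1 N and linear speed of label_roll below 0.02 m/s), for 0.2 s.
2. the knob is fully home on the D spindle (z of knob in the frame of seat between -0.003 and 0.003 m and horizontal distance between knob and seat below 0.004 m and angle between the x axis of knob and the x axis of seat, either way round below 0.4 rad and angle between knob's own z axis and vertical below 0.12 rad), for 0.2 s.
At the end, for the whole second after the job is handed in: knob home on the spindle and at rest (height 3 mm, sideways 4 mm, turn 0.4 rad, tilt 0.12 rad), gripper on it with over 1 N, spindle pressed at least 5.5 of 8 mm; roll flat on the tray floor, within 80 mm (x) and 130 mm (y) of its centre, let go, at rest (all of step 1 and all of step 2 and value of joint spindle above 0.0055 m and contact force between the fingers and knob above 1 N and linear speed of knob below 0.02 m/s); the arm keeps its last pose, push and grip.
It fails at once if the mug is moved more than 30 mm (distance of mug from where it was at the start of the episode above 0.03 m).
It fails at once if the stapler is moved more than 30 mm (distance of stapler from where it was at the start of the episode above 0.03 m).
It fails at once if the loupe is moved more than 30 mm (distance of loupe from where it was at the start of the episode above 0.03 m).
It fails at once if the label roll is dropped (falls free faster than 0.8 m/s, about 33 mm) (linear speed of label_roll above 0.8 m/s and contact force between the fingers and label_roll below 0.1 N).
It also fails if it takes over 53 s, if anything falls off the work surface, if the arm or the gripper's body presses on something with over 40 N, if the wrist force passes 120 N, or if a joint passes its speed limit or range.

ROBOT

A 6-joint arm with a two-finger parallel gripper is mounted at the origin on a cart in front of the work surface, level with it; the furniture and walls round the work are solid. World frame = base frame: x ahead of the robot, y to its left, z up, the work surface at z = 0. Lengths are in m, angles in rad, forces in N, time in s.
With the tool pointing down it reaches from about 0.35 to 0.85 m from the base axis. Payload 8.1 kg.
Tool frame: the origin (TCP) lies at the very end of the fingers, on their centre line; the grasp point (between the pads) lies 19 mm behind it; z points along the fingers, x is the direction in which the jaws open and shut, and the axes are right-handed (so a half turn about z gives the same grasp; the last joint's range is limited). The gripper opens to 85 mm and grips with 20 to 120 N. Pads are 22 mm wide; open, the fingers measure 114 mm over their backs; the gripper's body (76 mm by 85 mm) begins 54 mm behind the grasp point. The pads swing forward as they close: fully open they stand 13 mm farther back than shut.
Start: joints at [1.185, 0.13, 1.488, -0, 1.523, -0.085], TCP at [0.178, 0.573, 0.231] pointing down, gripper open.
Joint ranges: [-2.96, 2.96], [-0.89, 2.26], [0.02, 2.5], [-1.34, 4.48], [0, 2.73], [-2.66, 2.66]. Speed limits (rad/s): [2.39, 2.39, 2.79, 3.14, 3.14, 3.14].

INTERFACE

Orientations are given as a rotation vector (axis times angle).
In Python, from cell import sensors, viewer, order, finder gives the robot as it stands.
- The arm moves only by the tool jog_arm, never from a script. Its argument "plan" is one flat list of numbers, 7 for each row, row after row: the shift along the tool's x, y, z in units of 500 mm (1.0 is 500 mm), then the turn, a rotation vector about the tool's x, y, z in units of 0.5 rad (1.0 is 0.5 rad), then the gripper command: -1 is fully open, 1 is shut, values between are in proportion. A call has 1 to 10 rows; each row is the pose to reach, as a shift and turn from the pose commanded when the call began, along the tool's axes at that moment; what a row does not reach only later rows make up. A row lasts 1/12 s, in which the tool goes at most 41.7 mm and 7.16 degrees, less where a joint would pass 70% of its speed; a pose out of reach is approached as far as the arm can. A call with a number of a shift or a turn outside -1 to 1 is refused whole. A call with a gripper value outside its range is refused whole. The fingers move at their own pace and stop on an object; "squeeze" is the grip in N (left out, the last holds). Time passes only in rows, so rows that repeat a pose let the fingers close. It gives the time, the measured TCP pose, the force and the opening at its end, in the units of the state.
- sensors.observe(): the state, without advancing time (a new reading comes with each control period).
- viewer.camera(name): name is "scene" or "top"; returns a dict with "frame" (384x512x3 uint8, red, green, blue), "depth" (384x512 float32, m along the optical axis (not along the pixel's ray), 0 where there is no reading), "fx", "fy", "cx", "cy" (pixels), "R" (3x3) and "t" (3): a world point X has camera coordinates R X + t. Camera axes: x right, y down, z forward; pixel columns grow to the right and rows downward; lengths in m; the calibration is good to about 2 mm. A picture is of the moment at which its call begins.
- order.job_done(): hands the job in, once; it reports no verdict.
Trained networks look in the newest picture that a camera, given by its name, has taken for a name from the list of things; names that differ only in an ending like _2 or _b are one class to them, and where a whole thing is asked for, a point or a joint stands for the part that bears it (a point fixed in the world has none). Each returns a list of dicts, best first, with "confidence" (0 to 1); they miss things now and then, are a little off and sometimes report something else, mostly with a low value. They report only what shows in the picture. A call takes as long as a camera call. They do not tell look-alikes from the thing itself.
- finder.look_for(thing, camera): "location" ([x, y, z] in m, in the coordinates of the camera as it stood for that picture, good to about 4 mm: the middle of the surface that is visible of it).
The state is a dict: "clock": time; "qpos": joint angles; "dq": joint speeds; "joint_torque": joint torques, N m; "tcp_pos": TCP position; "orientation": TCP orientation; "ft_force": force on the tool from outside, world axes, zero at the start; "torque": the same for the moment, N m; "gripper_width": opening from 0.0 (shut) to 1.0 (fully open).
Only numpy, scipy, OpenCV 4.12 (cv2) and the standard library are available. Lean on these libraries where they do the work, as an engineer would, in place of code of your own. Each camera call takes 0.05 s, during which the arm holds its last target. There are 200 camera calls.

## Working session

There is one attempt and no reset: what is moved stays moved. The work goes in short steps, Python scripts to look and compute and a tool call to move; the robot and the scene stay as the last step left them, time stands still between calls to the robot, and variables do not carry over. Pictures are saved under pics/ and viewed, about 8 in all and at most 12, crops included, and the job is handed in when it is done.

Besides the shell and the picture viewer there is one more tool, called after "Emit:" as name(argument=value, ...), one argument or row to a line, values as JSON. jog_arm: Moves the arm, as the interface text tells. Its arguments: {"type":"object","properties":{"plan":{"type":"array","items":{"type":"number","minimum":-1,"maximum":1}},"squeeze":{"type":"number"}},"required":["plan"]}

```bash
mkdir -p pics; cat > h.py <<'E'
import numpy as np, cv2
from cell import sensors, viewer, order, finder
from scipy.spatial.transform import Rotation as Ro
def cam(n):
    c=viewer.camera(n); c['R']=np.array(c['R']);c['t']=np.array(c['t']); return c
def save(img,f,k=1): cv2.imwrite('pics/'+f,cv2.cvtColor(cv2.resize(img,None,fx=k,fy=k,interpolation=cv2.INTER_CUBIC),cv2.COLOR_RGB2BGR))
def world(c):
    d=c['depth'];v,u=np.mgrid[:384,:512]
    P=np.stack([(u-c['cx'])/c['fx']*d,(v-c['cy'])/c['fy']*d,d],-1)
    return (P-c['t'])@c['R']
def w(c,p): return c['R'].T@(np.array(p)-c['t'])
def px(c,X):
    p=c['R']@np.array(X)+c['t']; return (c['fx']*p[0]/p[2]+c['cx'],c['fy']*p[1]/p[2]+c['cy'])
E
python3 - <<'E'
from h import *
s=sensors.observe();print({k:np.round(v,3) for k,v in s.items()})
ims=[]
for n in('top','scene'):
    c=cam(n);ims.append(c['frame']);print(n,c['fx'],'pos',(-c['R'].T@c['t']).round(3))
    for t in('winder','label_roll','knob','parts_tray','mug','stapler','loupe'):
        for r in finder.look_for(t,n)[:4]:
            X=w(c,r['location']);print(t,round(r['confidence'],2),X.round(3),np.round(px(c,X)))
    save(c['frame'],n+'1.png',1.5)
E
```

```text
{'clock': np.float64(0.0), 'qpos': array([ 1.185,  0.131,  1.489,  0.   ,  1.523, -0.085]), 'dq': array([ 0.003, -0.002, -0.002,  0.   , -0.001, -0.001]), 'joint_torque': array([-1.0000e-03, -5.6939e+01, -5.0055e+01, -0.0000e+00,  1.5000e-02,
       -0.0000e+00]), 'tcp_pos': array([0.178, 0.573, 0.23 ]), 'orientation': array([ 2.528,  1.863, -0.003]), 'ft_force': array([-0.794,  0.82 , -0.593]), 'torque': array([ 0.041, -0.011, -0.008]), 'gripper_width': np.float64(1.004)}
top 373.4389429817406 pos [0.506 0.031 1.322]
winder 0.95 [0.503 0.235 0.047] [195. 197.]
label_roll 0.68 [0.387 0.205 0.016] [205. 230.]
label_roll 0.51 [0.545 0.121 0.019] [229. 185.]
label_roll 0.48 [0.505 0.246 0.09 ] [189. 196.]
knob 0.67 [0.377 0.043 0.031] [251. 233.]
knob 0.65 [ 0.527 -0.054  0.03 ] [279. 190.]
parts_tray 0.74 [ 0.498 -0.342 -0.003] [360. 199.]
mug 0.64 [0.768 0.001 0.03 ] [264. 121.]
loupe 0.46 [ 0.677 -0.11   0.041] [296. 146.]
loupe 0.36 [ 0.497 -0.342 -0.002] [360. 199.]
scene 414.6190465090887 pos [-0.199 -0.38   1.051]
winder 0.85 [0.48  0.227 0.048] [195. 194.]
label_roll 0.77 [0.497 0.238 0.089] [194. 181.]
label_roll 0.71 [0.383 0.207 0.015] [184. 224.]
label_roll 0.7 [0.546 0.12  0.026] [235. 197.]
knob 0.72 [ 0.425 -0.056  0.039] [265. 243.]
knob 0.67 [ 0.52  -0.063  0.03 ] [281. 223.]
knob 0.59 [0.367 0.044 0.037] [225. 244.]
parts_tray 0.81 [ 0.497 -0.346  0.003] [365. 272.]
mug 0.98 [ 0.745 -0.001  0.061] [295. 165.]
stapler 0.69 [0.49  0.444 0.029] [146. 173.]
loupe 0.6 [ 0.746 -0.     0.064] [295. 164.]
```

```bash
python3 - <<'E'
from h import *
c=cam('top'); save(c['frame'][100:290,140:440],'topc.png',2.6)
c2=cam('scene'); save(c2['frame'][130:310,110:410],'scenec.png',2.6)
P=world(c)
for n,(x,y) in dict(roll=(.505,.243),k1=(.377,.043),k2=(.527,-.054),k3=(.425,-.056),w=(.5,.24)).items():
    m=(np.hypot(P[...,0]-x,P[...,1]-y)<.06)&(c['depth']>0)
    for lo,hi in((.022,.027),(.025,.036),(.046,.062),(.04,.047),(.084,.094),(.094,.1)):
        k=m&(P[...,2]>lo)&(P[...,2]<hi)
        if k.sum()>8:
            q=P[k];(cx,cy),r=cv2.minEnclosingCircle(q[:,:2].astype(np.float32));print(n,lo,hi,k.sum(),q.mean(0).round(4),round(cx,4),round(cy,4),round(r,4),c['frame'][k].mean(0).round(), 'rect',cv2.minAreaRect(q[:,:2].astype(np.float32)*1000))
E
```

```text
roll 0.025 0.036 14 [0.5005 0.2085 0.0311] 0.4977 0.2249 0.052 [55. 56. 55.] rect ((491.8135986328125, 209.66110229492188), (32.73976516723633, 103.85552978515625), 68.92023468017578)
roll 0.046 0.062 100 [0.5095 0.2402 0.048 ] 0.5045 0.2429 0.0598 [98. 99. 98.] rect ((503.41778564453125, 243.26165771484375), (100.98678588867188, 89.83284759521484), 27.528278350830078)
roll 0.04 0.047 442 [0.5023 0.2405 0.0436] 0.505 0.2427 0.0598 [95. 96. 95.] rect ((503.9903564453125, 243.57275390625), (98.77955627441406, 98.82222747802734), 22.851652145385742)
roll 0.084 0.094 181 [0.5044 0.2417 0.0893] 0.5043 0.2418 0.0278 [159. 151. 140.] rect ((504.6173400878906, 241.1393280029297), (52.891639709472656, 53.68113327026367), 0.7563555836677551)
roll 0.094 0.1 15 [0.5021 0.2445 0.0951] 0.5018 0.2432 0.0255 [160. 154. 148.] rect ((500.7394714355469, 245.65240478515625), (33.13697052001953, 44.792320251464844), 83.16007232666016)
k1 0.025 0.036 78 [0.3748 0.0432 0.0315] 0.3733 0.0446 0.0229 [ 45. 127. 122.] rect ((374.6549987792969, 42.81468200683594), (41.33954620361328, 41.69786071777344), 89.8168
[... 1169 characters left out ...]
0.048 ] 0.4998 0.2427 0.0576 [ 98. 100.  98.] rect ((503.3907775878906, 242.96792602539062), (99.96137237548828, 91.54254150390625), 25.793006896972656)
w 0.04 0.047 436 [0.5005 0.2393 0.0436] 0.5004 0.2408 0.06 [94. 96. 95.] rect ((503.94647216796875, 243.4591522216797), (98.7923355102539, 98.86811828613281), 22.619230270385742)
w 0.084 0.094 181 [0.5044 0.2417 0.0893] 0.5043 0.2418 0.0278 [159. 151. 140.] rect ((504.6173400878906, 241.1393280029297), (52.891639709472656, 53.68113327026367), 0.7563555836677551)
w 0.094 0.1 15 [0.5021 0.2445 0.0951] 0.5018 0.2432 0.0255 [160. 154. 148.] rect ((500.7394714355469, 245.65240478515625), (33.13697052001953, 44.792320251464844), 83.16007232666016)
```

View pics/topc.png

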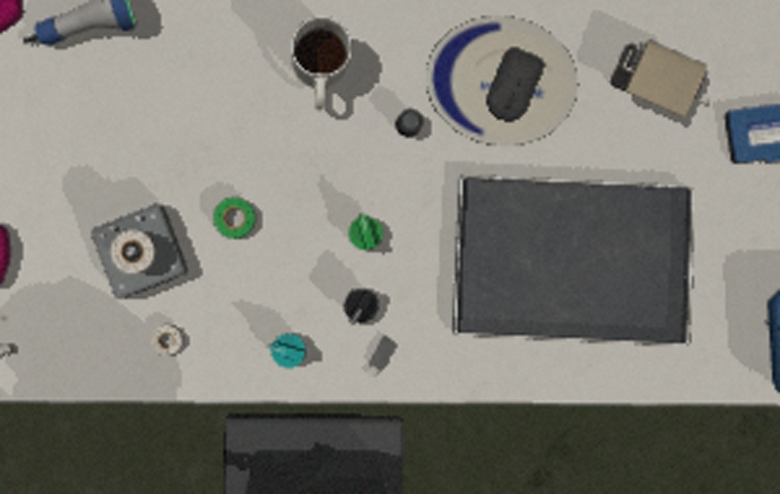

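View pics/scenec.png

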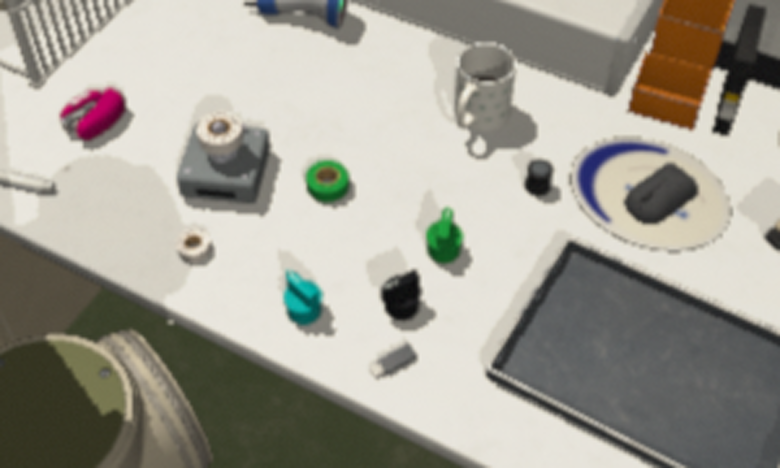

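Candidates for the roll, in topc pixels, are the white roll on the winder (132,250), the small white roll (170,340) and the green one (235,217). The large white one on the spindle fits the description. Candidates for the knob are black (360,305), green (366,232) and turquoise (288,350). Black fits, with its white nose line pointing lower left. I'll confirm both in one crop and compute the first move.

```bash
cat >> h.py <<'E'
def mv(xyz,yaw_deg,o=None):
    o=o or sensors.observe()
    R0=Ro.from_rotvec(o['orientation']); a=np.radians(yaw_deg)
    R1=Ro.from_matrix(np.array([[np.cos(a),np.sin(a),0],[np.sin(a),-np.cos(a),0],[0,0,-1]]))
    d=R0.inv().apply(np.array(xyz)-o['tcp_pos'])
    print('move',xyz,'units',(d/.5).round(4),((R0.inv()*R1).as_rotvec()/.5).round(4),'mm',round(1000*np.linalg.norm(d)))
def st():
    o=sensors.observe();R=Ro.from_rotvec(o['orientation']).as_matrix()
    print(round(o['clock'],2),o['tcp_pos'].round(4),'yaw',np.degrees(np.arctan2(R[1,0],R[0,0])).round(2),'F',o['ft_force'].round(1),'w',round(o['gripper_width'],3))
E
python3 - <<'E'
from h import *
c=cam('scene');f=c['frame']
a=cv2.resize(f[165:225,170:250],None,fx=5,fy=5,interpolation=cv2.INTER_CUBIC);b=cv2.resize(f[215:275,225:305],None,fx=5,fy=5,interpolation=cv2.INTER_CUBIC)
save(np.hstack([a,b]),'conf.png')
P=world(c)
for x,y,lo,hi in((.504,.242,.084,.094),(.504,.242,.04,.047),(.4335,-.0515,.05,.06),(.4335,-.0515,.028,.035)):
    k=(np.hypot(P[...,0]-x,P[...,1]-y)<.07)&(c['depth']>0)&(P[...,2]>lo)&(P[...,2]<hi)
    print(lo,k.sum(),P[k].mean(0).round(4),cv2.minAreaRect(P[k][:,:2].astype(np.float32)*1000))
k=(P[...,1]<-.15)&(P[...,1]>-.6)&(abs(P[...,2])<.03)&(P[...,0]>.3)&(P[...,0]<.65)&(f.max(-1)<100)&(c['depth']>0)
print('tray',cv2.minAreaRect(P[k][:,:2].astype(np.float32)*1000),np.median(P[k][:,2]))
st();mv([.5045,.2425,.16],72.8);mv([.5045,.2425,.07],72.8)
E
```

```text
0.084 155 [0.5019 0.2412 0.0902] ((503.69830322265625, 241.7976531982422), (55.102264404296875, 54.49531936645508), 34.46991729736328)
0.04 367 [0.4937 0.2335 0.0445] ((503.4954528808594, 242.8250274658203), (101.6835708618164, 100.2761459350586), 21.93309783935547)
0.05 74 [ 0.4315 -0.0512  0.0558] ((431.0899353027344, -49.842933654785156), (16.212284088134766, 47.01370620727539), 57.738853454589844)
0.028 51 [ 0.4257 -0.0577  0.0329] ((429.31341552734375, -51.25092697143555), (35.76519775390625, 41.860591888427734), 1.8958158493041992)
tray ((474.77557373046875, -375.0655517578125), (448.893798828125, 349.18121337890625), 89.99723052978516) 0.003521646627158065
0.95 [0.1777 0.5731 0.2313] yaw 72.77 F [-0.1 -0.5  1. ] w 0.996
move [0.5045, 0.2425, 0.16] units [-0.4379  0.82    0.1426] [ 0.0001 -0.     -0.0011] mm 470
move [0.5045, 0.2425, 0.07] units [-0.4379  0.82    0.3226] [ 0.0001 -0.     -0.0011] mm 492
```

View pics/conf.png

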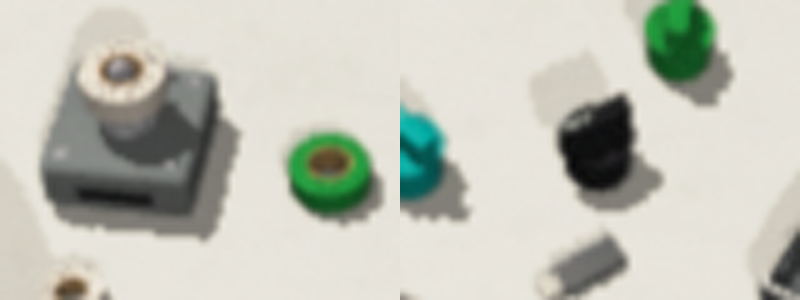

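The crop confirms the white roll on the spindle (122,75), the winder's black front at (115,195), and the black knob with its white nose at (572,125).

Emit:
jog_arm(
  plan=[-0.438,0.82,0.142,0,0,0,-1,-0.438,0.82,0.142,0,0,0,-1,-0.438,0.82,0.142,0,0,0,-1,-0.438,0.82,0.142,0,0,0,-1,-0.438,0.82,0.142,0,0,0,-1,-0.438,0.82,0.142,0,0,0,-1,-0.438,0.82,0.142,0,0,0,-1,-0.438,0.82,0.142,0,0,0,-1,-0.438,0.82,0.142,0,0,0,-1,-0.438,0.82,0.142,0,0,0,-1],
  squeeze=40,
)

```text
clock: 1.78
tcp_pos: [0.4685, 0.2784, 0.1684]
orientation: [2.529, 1.864, 0.001]
ft_force: [0.8, 0.1, -0.3]
gripper_width: 1.0
```

```bash
python3 - <<'E'
from h import *
st();mv([.504,.242,.15],72.8);mv([.504,.242,.07],72.8)
E
```

```text
1.78 [0.4685 0.2784 0.1684] yaw 72.77 F [ 0.8  0.1 -0.3] w 1.0
move [0.504, 0.242, 0.15] units [-0.0485  0.0895  0.0368] [ 0.0009 -0.0011 -0.0012] mm 54
move [0.504, 0.242, 0.07] units [-0.0486  0.0894  0.1968] [ 0.0009 -0.0011 -0.0012] mm 111
```

Emit:
jog_arm(
  plan=[-0.0485,0.0895,0.037,0,0,0,-1,-0.0485,0.0895,0.037,0,0,0,-1,-0.0485,0.0895,0.037,0,0,0,-1,-0.0485,0.0895,0.037,0,0,0,-1],
)

```text
clock: 2.12
tcp_pos: [0.5026, 0.2433, 0.1495]
orientation: [-2.53, -1.861, 0.002]
ft_force: [-0.2, 0.3, 0.3]
gripper_width: 0.998
```

```bash
python3 - <<'E'
from h import *
st();mv([.504,.242,.07],72.8)
E
```

```text
2.12 [0.5026 0.2433 0.1495] yaw 72.66 F [-0.2  0.3  0.3] w 0.998
move [0.504, 0.242, 0.07] units [-0.0017  0.0038  0.1589] [-0.0027  0.0007 -0.0049] mm 79
```

Emit:
jog_arm(
  plan=[-0.002,0.004,0.08,0,0,0,-1,-0.002,0.004,0.12,0,0,0,-1,-0.002,0.004,0.16,0,0,0,-1,-0.002,0.004,0.16,0,0,0,-1,-0.002,0.004,0.16,0,0,0,1,-0.002,0.004,0.16,0,0,0,1,-0.002,0.004,0.16,0,0,0,1,-0.002,0.004,0.16,0,0,0,1,-0.002,0.004,0.16,0,0,0,1,-0.002,0.004,0.16,0,0,0,1],
  squeeze=40,
)

```text
clock: 2.95
tcp_pos: [0.5056, 0.2429, 0.0715]
orientation: [2.529, 1.863, 0.005]
ft_force: [0.0, 2.9, 4.4]
gripper_width: 0.627
```

Emit:
jog_arm(
  plan=[0,0,0,0,0,0,1,0,0,0,0,0,0,1,0,0,0,0,0,0,1,0,0,0,0,0,0,1],
)

```text
clock: 3.28
tcp_pos: [0.5051, 0.2422, 0.0704]
orientation: [2.529, 1.863, 0.002]
ft_force: [2.2, 1.5, 5.0]
gripper_width: 0.627
```

```bash
python3 - <<'E'
from h import *
st();c=cam('scene');save(c['frame'][110:230,130:290],'grip.png',4)
E
```

```text
3.28 [0.5051 0.2422 0.0704] yaw 72.76 F [2.2 1.5 5. ] w 0.627
```

View pics/grip.png

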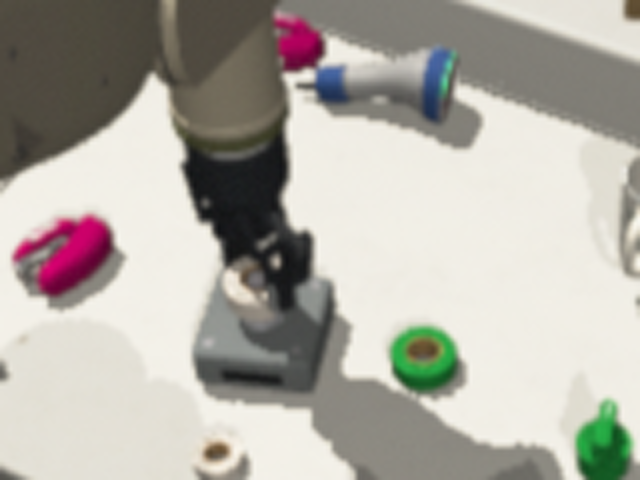

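The picture shows the roll held between the fingers at about (255,285). I'll lift it straight up.

Emit:
jog_arm(
  plan=[0,0,-0.02,0,0,0,1,0,0,-0.06,0,0,0,1,0,0,-0.12,0,0,0,1,0,0,-0.18,0,0,0,1,0,0,-0.18,0,0,0,1],
)

```text
clock: 3.75
tcp_pos: [0.5068, 0.2428, 0.1664]
orientation: [2.527, 1.862, 0.01]
ft_force: [0.5, 0.2, 0.3]
gripper_width: 0.622
```

```bash
python3 - <<'E'
from h import *
c=cam('scene');P=world(c);c2=cam('top');P2=world(c2)
for x,y,lo,hi in((.504,.242,.088,.098),(.504,.242,.06,.072)):
  for n,(cc,Q) in dict(s=(c,P),t=(c2,P2)).items():
    k=(np.hypot(Q[...,0]-x,Q[...,1]-y)<.025)&(cc['depth']>0)&(Q[...,2]>lo)&(Q[...,2]<hi)
    if k.sum()>3: print(n,lo,k.sum(),Q[k].mean(0).round(4),cv2.minAreaRect(Q[k][:,:2].astype(np.float32)*1000))
k=(P2[...,1]<-.15)&(P2[...,1]>-.53)&(P2[...,2]<.03)&(P2[...,0]>.37)&(P2[...,0]<.63)&(c2['frame'].max(-1)<90)&(c2['depth']>0)
print('tray',np.median(P2[k],0),cv2.minAreaRect(P2[k][:,:2].astype(np.float32)*1000))
save(c['frame'][110:230,130:290],'lift.png',4)
st();mv([.5,-.30,.16],72.8);mv([.5,-.0,.18],72.8)
E
```

```text
s 0.088 12 [0.5028 0.2422 0.0935] ((502.86932373046875, 241.72779846191406), (9.883779525756836, 10.118226051330566), 80.64544677734375)
s 0.06 57 [0.502  0.2417 0.0689] ((503.9183044433594, 244.41366577148438), (37.087371826171875, 35.933170318603516), 35.977783203125)
tray [ 0.49310027 -0.34216374  0.00169871] ((494.36407470703125, -337.8087158203125), (315.1880187988281, 209.4835205078125), 87.4192123413086)
3.85 [0.5048 0.242  0.1612] yaw 72.76 F [-0.6 -0.3 -1.7] w 0.623
move [0.5, -0.3, 0.16] units [-1.0381  0.3122  0.0022] [ 0.0024 -0.001  -0.0015] mm 542
move [0.5, -0.0, 0.18] units [-0.4651  0.1344 -0.0378] [ 0.0024 -0.001  -0.0015] mm 243
```

View pics/lift.png

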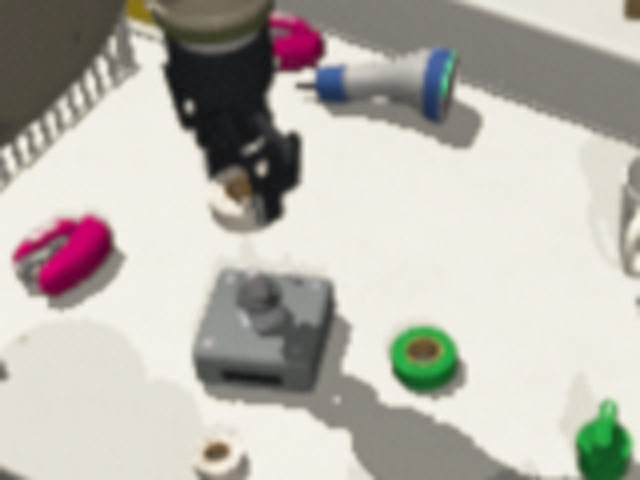

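The picture shows the roll held level at (235,200) and the bare spindle at (262,295). Next is the carry to the tray.

Emit:
jog_arm(
  plan=[-0.06,0.018,0,0,0,0,1,-0.13,0.039,0,0,0,0,1,-0.2,0.06,0,0,0,0,1,-0.27,0.081,0,0,0,0,1,-0.34,0.102,0,0,0,0,1,-0.41,0.123,0,0,0,0,1,-0.48,0.144,0,0,0,0,1,-0.55,0.165,0,0,0,0,1,-0.62,0.186,0,0,0,0,1,-0.69,0.207,0,0,0,0,1],
)

```text
clock: 4.68
tcp_pos: [0.4989, -0.1194, 0.1577]
orientation: [-2.526, -1.861, 0.004]
ft_force: [0.1, 0.5, -1.2]
gripper_width: 0.625
```

```bash
python3 - <<'E'
from h import *
st();mv([.495,-.30,.10],72.8)
E
```

```text
4.68 [ 0.4989 -0.1194  0.1577] yaw 72.76 F [ 0.1  0.5 -1.2] w 0.625
move [0.495, -0.3, 0.1] units [-0.3473  0.1001  0.1149] [-0.0089  0.0001 -0.0015] mm 190
```

Emit:
jog_arm(
  plan=[-0.07,0.02,0,0,0,0,1,-0.14,0.04,0,0,0,0,1,-0.21,0.06,0.03,0,0,0,1,-0.28,0.08,0.06,0,0,0,1,-0.345,0.1,0.1,0,0,0,1,-0.345,0.1,0.14,0,0,0,1,-0.345,0.1,0.18,0,0,0,1,-0.345,0.1,0.2,0,0,0,1,-0.345,0.1,0.2,0,0,0,1,-0.345,0.1,0.2,0,0,0,1],
)

```text
clock: 5.52
tcp_pos: [0.4966, -0.2965, 0.0585]
orientation: [-2.526, -1.862, 0.002]
ft_force: [-0.3, 0.5, 0.3]
gripper_width: 0.625
```

```bash
python3 - <<'E'
from h import *
c=cam('scene');P=world(c)
o=sensors.observe();x,y,_=o['tcp_pos']
k=(np.hypot(P[...,0]-x,P[...,1]-y)<.04)&(c['frame'].min(-1)>110)&(c['depth']>0)
print('roll top pts',k.sum(),np.percentile(P[k][:,2],[5,50,80,95]).round(4))
st();mv([.495,-.30,.006],72.8)
E
```

```text
roll top pts 893 [0.0572 0.466  0.4698 0.4713]
5.57 [ 0.4977 -0.2972  0.0601] yaw 72.8 F [ 0.2  0.7 -0.9] w 0.628
move [0.495, -0.3, 0.006] units [-0.007  -0.0033  0.1081] [-0.0012 -0.0003  0.0001] mm 54
```

Emit:
jog_arm(
  plan=[0,0,0.05,0,0,0,1,0,0,0.08,0,0,0,1,0,0,0.1,0,0,0,1,0,0,0.106,0,0,0,1,0,0,0.109,0,0,0,1,0,0,0.111,0,0,0,1,0,0,0.111,0,0,0,1],
)

```text
clock: 6.15
tcp_pos: [0.499, -0.2982, 0.0065]
orientation: [2.527, 1.863, 0.001]
ft_force: [-2.0, 1.7, 4.2]
gripper_width: 0.626
```

Emit:
jog_arm(
  plan=[0,0,0,0,0,0,-0.4,0,0,0,0,0,0,-0.6,0,0,0,0,0,0,-1,0,0,0,0,0,0,-1,0,0,0,0,0,0,-1,0,0,0,0,0,0,-1,0,0,-0.04,0,0,0,-1,0,0,-0.12,0,0,0,-1,0,0,-0.2,0,0,0,-1,0,0,-0.28,0,0,0,-1],
)

```text
clock: 6.98
tcp_pos: [0.497, -0.2972, 0.1453]
orientation: [-2.528, -1.862, 0.001]
ft_force: [0.6, -0.7, -0.3]
gripper_width: 1.0
```

```bash
python3 - <<'E'
from h import *
c=cam('top');P=world(c);f=c['frame']
for n in('top','scene'):
    if n=='scene': c=cam(n)
    for r in finder.look_for('label_roll',n)[:4]: print(n,round(r['confidence'],2),w(c,r['location']).round(3))
P=world(c);f=c['frame']
k=(np.hypot(P[...,0]-.497,P[...,1]+.3)<.06)&(f.min(-1)>130)&(c['depth']>0)&(P[...,2]<.04)
print(k.sum(),P[k].mean(0).round(4),np.percentile(P[k][:,2],[5,50,95]).round(4))
st();mv([.434,-.0515,.13],59);mv([.434,-.0515,.03],59)
E
```

```text
top 0.67 [0.55  0.118 0.019]
top 0.62 [0.389 0.203 0.015]
top 0.61 [ 0.483 -0.284  0.025]
scene 0.61 [0.384 0.207 0.017]
scene 0.6 [ 0.495 -0.3    0.025]
scene 0.59 [0.548 0.119 0.025]
221 [ 0.496  -0.2967  0.0243] [0.0172 0.0252 0.0289]
7.18 [ 0.4989 -0.2985  0.1465] yaw 72.77 F [0.6 0.3 0.1] w 1.004
move [0.434, -0.0515, 0.13] units [ 0.4334 -0.2703  0.0314] [0.0082 0.0017 0.4806] mm 256
move [0.434, -0.0515, 0.03] units [ 0.4336 -0.2711  0.2314] [0.0082 0.0017 0.4806] mm 281
```

The roll lies flat in the tray, with its top at 25 mm. Next is the knob: the bar lies along −31°, so the jaw yaw is 59°.

Emit:
jog_arm(
  plan=[0.434,-0.27,0.032,0,0,0.48,-0.2,0.434,-0.27,0.032,0,0,0.48,-0.2,0.434,-0.27,0.032,0,0,0.48,-0.2,0.434,-0.27,0.032,0,0,0.48,-0.2,0.434,-0.27,0.032,0,0,0.48,-0.2,0.434,-0.27,0.032,0,0,0.48,-0.2,0.434,-0.27,0.032,0,0,0.48,-0.2,0.434,-0.27,0.032,0,0,0.48,-0.2,0.434,-0.27,0.032,0,0,0.48,-0.2],
)

```text
clock: 7.93
tcp_pos: [0.4324, -0.0502, 0.1272]
orientation: [-2.732, -1.549, 0.002]
ft_force: [0.5, -0.7, 0.2]
gripper_width: 0.598
```

```bash
python3 - <<'E'
from h import *
st();mv([.434,-.0515,.036],59)
E
```

```text
7.93 [ 0.4324 -0.0502  0.1272] yaw 59.11 F [ 0.5 -0.7  0.2] w 0.598
move [0.434, -0.0515, 0.036] units [-0.0004  0.0043  0.1825] [-0.0028  0.0019  0.0038] mm 91
```

Emit:
jog_arm(
  plan=[0,0.002,0.08,0,0,0,-0.2,0,0.002,0.15,0,0,0,-0.2,0,0.002,0.185,0,0,0,-0.2,0,0.002,0.185,0,0,0,-0.2,0,0.002,0.185,0,0,0,0.3,0,0.002,0.185,0,0,0,1,0,0.002,0.185,0,0,0,1,0,0.002,0.185,0,0,0,1,0,0.002,0.185,0,0,0,1,0,0.002,0.185,0,0,0,1],
  squeeze=80,
)

```text
clock: 8.77
tcp_pos: [0.4359, -0.0517, 0.038]
orientation: [2.731, 1.546, 0.004]
ft_force: [-0.1, -2.0, 6.4]
gripper_width: 0.143
```

Emit:
jog_arm(
  plan=[0,0,0,0,0,0,1,0,0,0,0,0,0,1,0,0,0,0,0,0,1],
)

```text
clock: 9.02
tcp_pos: [0.4359, -0.0517, 0.038]
orientation: [2.731, 1.546, 0.004]
ft_force: [0.2, -1.6, 6.3]
gripper_width: 0.139
```

Emit:
jog_arm(
  plan=[0,0,-0.04,0,0,0,1,0,0,-0.1,0,0,0,1,0,0,-0.17,0,0,0,1,0,0,-0.24,0,0,0,1,0,0,-0.28,0,0,0,1,0,0,-0.28,0,0,0,1,0,0,-0.28,0,0,0,1],
)

```text
clock: 9.6
tcp_pos: [0.4351, -0.0511, 0.1778]
orientation: [2.731, 1.546, 0.005]
ft_force: [-0.2, -0.4, -0.7]
gripper_width: 0.141
```

```bash
python3 - <<'E'
from h import *
c=cam('scene');o=sensors.observe();u,v=np.int32(px(c,o['tcp_pos']));print(u,v)
save(c['frame'][max(v-60,0):v+60,u-75:u+75],'knob.png',5)
for n in('scene',):
    for r in finder.look_for('knob',n)[:4]: print(n,round(r['confidence'],2),w(c,r['location']).round(3))
st();mv([.4,.05,.18],112.5);mv([.5035,.242,.18],112.5)
E
```

```text
264 210
scene 0.69 [0.366 0.042 0.033]
scene 0.67 [ 0.523 -0.062  0.027]
scene 0.46 [ 0.42  -0.049  0.177]
9.7 [ 0.4333 -0.0507  0.1749] yaw 59.02 F [ 0.6 -0.2 -1.3] w 0.14
move [0.4, 0.05, 0.18] units [ 0.1383 -0.1607 -0.01  ] [-2.5000e-03 -5.0000e-04 -1.8668e+00] mm 106
move [0.5035, 0.242, 0.18] units [ 0.5741 -0.1809 -0.0101] [-2.5000e-03 -5.0000e-04 -1.8668e+00] mm 301
```

View pics/knob.png

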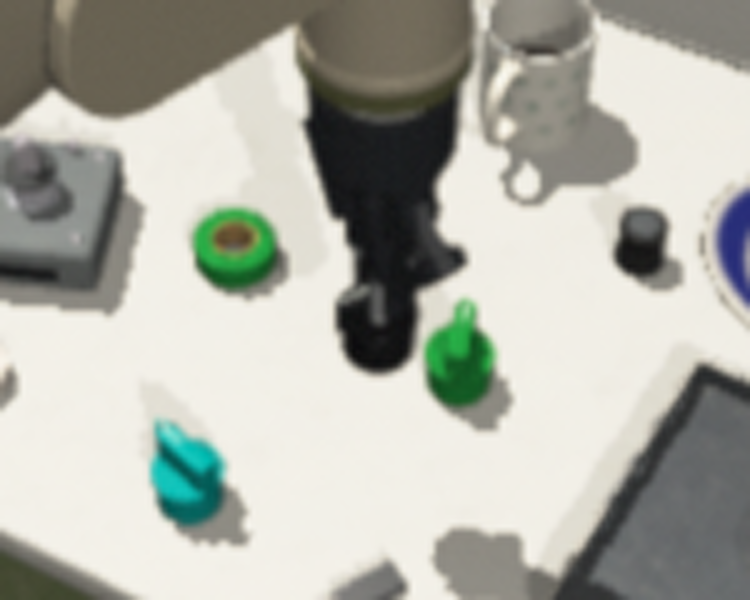

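The black knob is held upright, with its bottom at (377,360). I'll carry it over the spindle, turning it on the way.

Emit:
jog_arm(
  plan=[0.07,-0.022,0,0,0,-0.15,1,0.14,-0.044,0,0,0,-0.3,1,0.21,-0.066,0,0,0,-0.45,1,0.28,-0.088,0,0,0,-0.6,1,0.35,-0.11,0,0,0,-0.75,1,0.42,-0.132,0,0,0,-0.9,1,0.49,-0.154,0,0,0,-1,1,0.55,-0.173,0,0,0,-1,1,0.574,-0.181,0,0,0,-1,1],
)

```text
clock: 10.45
tcp_pos: [0.503, 0.2451, 0.1734]
orientation: [-2.262, -2.177, 0.004]
ft_force: [0.1, 0.6, -1.3]
gripper_width: 0.139
```

```bash
python3 - <<'E'
from h import *
st();mv([.5035,.242,.15],112.5)
E
```

```text
10.45 [0.503  0.2451 0.1734] yaw 87.82 F [ 0.1  0.6 -1.3] w 0.139
move [0.5035, 0.242, 0.15] units [-0.0062  0.0014  0.0469] [-0.0065 -0.0013 -0.8616] mm 24
```

Emit:
jog_arm(
  plan=[-0.003,0.001,0.03,0,0,-0.25,1,-0.003,0.001,0.03,0,0,-0.5,1,-0.003,0.001,0.03,0,0,-0.7,1,-0.003,0.001,0.03,0,0,-0.86,1,-0.003,0.001,0.03,0,0,-0.86,1,-0.003,0.001,0.03,0,0,-0.86,1],
)

```text
clock: 10.95
tcp_pos: [0.5037, 0.2396, 0.1594]
orientation: [-1.753, -2.605, 0.003]
ft_force: [-0.3, 0.6, -0.4]
gripper_width: 0.136
```

```bash
python3 - <<'E'
from h import *
st();cs=[cam('scene')]
c=cs[0];P=world(c);f=c['frame']
X=np.mean([sensors.observe()['tcp_pos']],0)
k=(np.hypot(P[...,0]-.5035,P[...,1]-.242)<.035)&(c['depth']>0)
for lo,hi in((.04,.072),(.085,.11),(.115,.13),(.12,.15),(.146,.152),(.165,.18)):
    q=P[k&(P[...,2]>lo)&(P[...,2]<hi)]
    if len(q)>4: print(lo,hi,len(q),q.mean(0).round(4),q.min(0).round(4),q.max(0).round(4))
m=k&(P[...,2]>.115)&(P[...,2]<.142)
q=P[m][:,:2] # skirt cylinder fit r=21
from scipy.optimize import least_squares
if len(q)>6:
    s=least_squares(lambda a:np.hypot(q[:,0]-a[0],q[:,1]-a[1])-.021,[.5035,.242],loss='soft_l1',f_scale=.001);print('skirt axis',s.x.round(4),np.abs(s.fun).mean(),len(q))
m=k&(P[...,2]>.072)&(P[...,2]<.088)
q=P[m][:,:2]
if len(q)>4:
    s=least_squares(lambda a:np.hypot(q[:,0]-a[0],q[:,1]-a[1])-.008,[.5035,.242],loss='soft_l1',f_scale=.001);print('shaft axis',s.x.round(4),len(q))
q=P[k&(P[...,2]>.0645)&(P[...,2]<.072)]
print('flange top',q.mean(0).round(4),cv2.minAreaRect(q[:,:2].astype(np.float32)*1000) if len(q)>4 else '')
q=P[k&(P[...,2]>.0645)&(P[...,2]<.06)]
u,v=np.int32(px(c,[.5035,.242,.11]));save(f[v-50:v+50,u-65:u+65],'above.png',6)
st();mv([.5035,.242,.125],112.5)
E
```

```text
10.95 [0.5037 0.2396 0.1594] yaw 112.13 F [-0.3  0.6 -0.4] w 0.136
0.04 0.072 255 [0.4984 0.2373 0.0514] [0.4688 0.2073 0.0407] [0.5362 0.2756 0.0719]
0.085 0.11 17 [0.5028 0.2419 0.0918] [0.496  0.2348 0.0855] [0.5088 0.2471 0.0966]
0.115 0.13 17 [0.4921 0.2308 0.1261] [0.4808 0.2183 0.1192] [0.5148 0.2525 0.1297]
0.12 0.15 76 [0.4904 0.2287 0.1368] [0.4798 0.2178 0.1214] [0.5148 0.2525 0.1492]
0.146 0.152 11 [0.4899 0.2303 0.148 ] [0.4804 0.2178 0.1463] [0.5004 0.251  0.1512]
0.165 0.18 77 [0.495  0.234  0.1749] [0.4772 0.2208 0.1654] [0.5183 0.2554 0.18  ]
skirt axis [0.5032 0.2398] 0.0010774703638852046 54
shaft axis [0.5069 0.2426] 29
flange top [0.5019 0.2411 0.0695] ((504.12884521484375, 243.73989868164062), (38.75494384765625, 33.79909896850586), 50.103546142578125)
11.0 [0.5039 0.2397 0.1598] yaw 112.1 F [-0.6 -0.1 -1.7] w 0.137
move [0.5035, 0.242, 0.125] units [0.0047 0.0011 0.0696] [-0.0037  0.0001 -0.0138] mm 35
```

View pics/above.png

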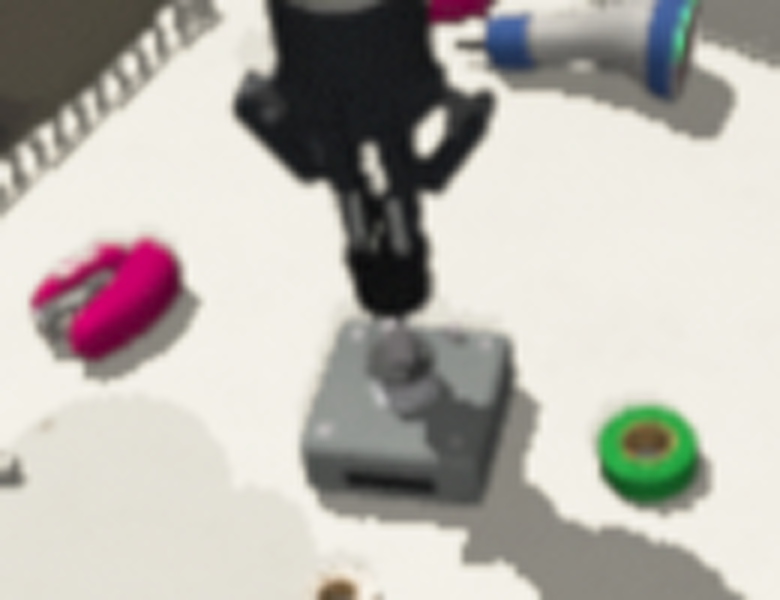

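The knob's axis is about 2.5 mm short of the spindle in y, so I'll correct that and come down to just above the tip. The picture shows the skirt bottom at (395,305), the spindle tip at (395,350) and the winder front facing −x.

Emit:
jog_arm(
  plan=[0.0046,0.002,0,0,0,-0.014,1,0.0046,0.002,0.02,0,0,-0.014,1,0.0046,0.002,0.04,0,0,-0.014,1,0.0046,0.002,0.046,0,0,-0.014,1,0.0046,0.002,0.046,0,0,-0.014,1,0.0046,0.002,0.046,0,0,-0.014,1],
)

```text
clock: 11.5
tcp_pos: [0.5041, 0.2425, 0.1371]
orientation: [-1.741, -2.614, 0.002]
ft_force: [-0.1, -1.2, 0.3]
gripper_width: 0.144
```

```bash
cat > k.py <<'E'
from h import *
from scipy.optimize import least_squares
st();c=cam('scene');P=world(c);z=sensors.observe()['tcp_pos'][2]-.038
k=(np.hypot(P[...,0]-.5035,P[...,1]-.242)<.03)&(c['depth']>0)&(P[...,2]>z+.003)&(P[...,2]<z+.026)
q=P[k][:,:2]
s=least_squares(lambda a:np.hypot(q[:,0]-a[0],q[:,1]-a[1])-.021,[.5035,.242],loss='soft_l1',f_scale=.001);print('skirt axis',s.x.round(4),len(q))
k=(np.hypot(P[...,0]-.5035,P[...,1]-.242)<.03)&(c['depth']>0)&(P[...,2]>.05)
b=[P[k&(abs(P[...,2]-h)<.0025)].shape[0] for h in np.arange(.06,.16,.005)];print(b)
st();mv([.504,.2424,.105],112.5)
E
python3 k.py
```

```text
11.5 [0.5041 0.2425 0.1371] yaw 112.69 F [-0.1 -1.2  0.3] w 0.144
skirt axis [0.5035 0.2432] 69
[0, 9, 45, 10, 5, 1, 0, 0, 0, 21, 15, 11, 15, 12, 23, 37, 8, 10, 18, 40]
11.55 [0.5045 0.2427 0.1377] yaw 112.69 F [ 1.2 -0.7 -1.2] w 0.139
move [0.504, 0.2424, 0.105] units [-0.0002 -0.0011  0.0654] [-0.0007  0.0001  0.0068] mm 33
```

Emit:
jog_arm(
  plan=[0,-0.001,0.006,0,0,0,1,0,-0.001,0.012,0,0,0,1,0,-0.001,0.018,0,0,0,1,0,-0.001,0.024,0,0,0,1,0,-0.001,0.03,0,0,0,1,0,-0.001,0.03,0,0,0,1],
)

```text
clock: 12.05
tcp_pos: [0.5048, 0.2431, 0.1228]
orientation: [1.74, 2.615, 0.003]
ft_force: [5.2, 3.6, -2.8]
gripper_width: 0.14
```

Emit:
jog_arm(
  plan=[0,0.002,0,0,0,0,1,0,0.002,0.006,0,0,0,1,0,0.002,0.012,0,0,0,1,0,0.002,0.018,0,0,0,1,0,0.002,0.018,0,0,0,1],
)

```text
clock: 12.47
tcp_pos: [0.5051, 0.2432, 0.1133]
orientation: [-1.741, -2.615, -0.001]
ft_force: [3.0, 3.7, -3.5]
gripper_width: 0.142
```

Emit:
jog_arm(
  plan=[0,0.002,0.006,0,0,0,1,0,0.002,0.012,0,0,0,1,0,0.002,0.016,0,0,0,1,0,0.002,0.016,0,0,0,1],
)

```text
clock: 12.8
tcp_pos: [0.5057, 0.2432, 0.1054]
orientation: [-1.741, -2.615, 0.001]
ft_force: [-0.0, 1.5, 4.2]
gripper_width: 0.144
```

```bash
python3 k.py
```

```text
12.8 [0.5057 0.2432 0.1054] yaw 112.7 F [-0.   1.5  4.2] w 0.144
skirt axis [0.5051 0.2438] 63
[0, 2, 8, 14, 12, 15, 15, 9, 34, 21, 7, 12, 19, 39, 11, 14, 18, 9, 14, 20]
12.85 [0.5057 0.2433 0.1057] yaw 112.7 F [-0.8  2.2  2.8] w 0.145
move [0.504, 0.2424, 0.105] units [-0.0002 -0.0038  0.0014] [-0.0012 -0.0002  0.007 ] mm 2
```

The knob reached home at the expected height (TCP about 0.106) with spring force starting. Now the press.

Emit:
jog_arm(
  plan=[0,0,0,0,0,0,1,0,0,0,0,0,0,1,0,0,0.004,0,0,0,1,0,0,0.008,0,0,0,1,0,0,0.012,0,0,0,1,0,0,0.016,0,0,0,1,0,0,0.016,0,0,0,1,0,0,0.016,0,0,0,1],
  squeeze=100,
)

```text
clock: 13.52
tcp_pos: [0.506, 0.2433, 0.0986]
orientation: [1.741, 2.615, 0.0]
ft_force: [-4.8, -0.3, 11.1]
gripper_width: 0.134
```

Emit:
jog_arm(
  plan=[0,-0.002,0.004,0,0,0,1,0,-0.002,0.005,0,0,0,1,0,-0.002,0.005,0,0,0,1,0,-0.002,0.005,0,0,0,1],
)

```text
clock: 13.85
tcp_pos: [0.5061, 0.2433, 0.098]
orientation: [1.74, 2.614, 0.003]
ft_force: [-5.9, -0.5, 20.2]
gripper_width: 0.138
```

```bash
python3 k.py;python3 - <<'E'
from h import *
c=cam('scene');u,v=np.int32(px(c,[.5035,.242,.09]));f=c['frame']
a=cv2.resize(f[v-40:v+40,u-50:u+50],None,fx=4,fy=4,interpolation=3)
u,v=np.int32(px(c,[.497,-.297,.02]));b=cv2.resize(f[v-40:v+40,u-50:u+50],None,fx=4,fy=4,interpolation=3)
save(np.hstack([a,b]),'final.png')
for t in('mug','stapler','loupe','label_roll'):
    for r in finder.look_for(t,'scene')[:3]:print(t,round(r['confidence'],2),w(c,r['location']).round(3))
E
```

```text
13.85 [0.5061 0.2433 0.098 ] yaw 112.7 F [-5.9 -0.5 20.2] w 0.138
skirt axis [0.5053 0.2441] 60
[4, 12, 12, 17, 10, 12, 16, 42, 10, 10, 13, 37, 17, 12, 15, 9, 16, 13, 27, 27]
13.9 [0.5061 0.2433 0.098 ] yaw 112.7 F [-6.1 -0.9 20. ] w 0.134
move [0.504, 0.2424, 0.105] units [-0.0001 -0.0045 -0.0141] [0.0052 0.0003 0.0071] mm 7
mug 0.74 [0.744 0.003 0.065]
stapler 0.53 [0.492 0.448 0.031]
label_roll 0.57 [ 0.495 -0.299  0.024]
label_roll 0.56 [0.548 0.117 0.024]
```

View pics/final.png

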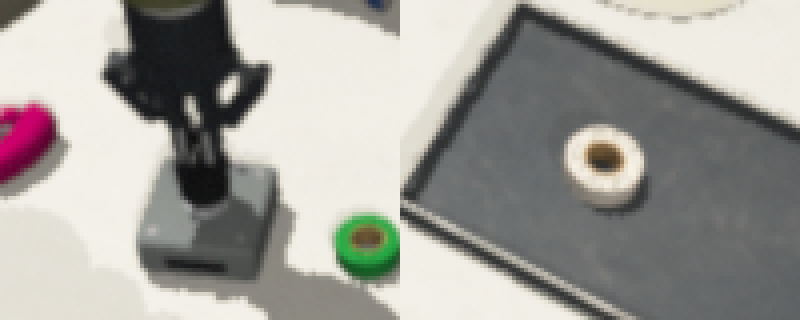

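```bash
python3 -c "
from h import *
st();print(order.job_done())"
```

```text
14.15 [0.5061 0.2433 0.098 ] yaw 112.7 F [-6.7 -1.1 19.3] w 0.136
the job is handed in; nothing more can be done
None
```

I set the label roll flat in the parts tray. I then fitted the black knob onto the D spindle and handed in at 14.2 s, still holding it pressed. No verdict came back, so these are my own last checks:

- **Roll:** it was at about (0.495, −0.299), let go, with its top 24–25 mm above the desk. That height fits lying flat on the tray floor.
- **Knob:** it passed the taper and reached home at the expected height, with the jaw yaw at 112.7°, which puts the knob at about 22.7°. The winder measured about 22.4°, well inside the play.
- **Press:** the tool went down a further 7.7 mm, and the upward force was 19–20 N. The spring needs 12 N, so the spindle should be on its stop. The grip was set to 100 N.
- **Bystanders:** the mug and stapler had not moved beyond measuring error. The finder did not report the loupe in the last picture, but the arm never went near it.

Two readings were less clean:

- **Sideways force:** about 6 N remained on the knob.
- **Knob position:** the camera fit of the knob's skirt came out about 2 mm from my spindle estimate. That is within calibration error, and the shaft sits inside the bore with only about 1 mm of play.

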